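# Clear the used plastics and paper off the analyser bench

### The arm

A 7-joint arm with a two-finger parallel gripper is mounted at the origin on the work surface. World frame = base frame: x ahead of the robot, y to its left, z up, the work surface at z = 0. Lengths are in m, angles in rad, forces in N, time in s.
With the tool pointing down it reaches from about 0.425 to 0.875 m from the base axis. Payload 8.4 kg.
Tool frame: the origin (TCP) lies midway between the tips of the shut fingers; the grasp point (between the pads) lies 19 mm behind it; z points along the fingers, y is the line along which they close (so a half turn about z gives the same grasp; the last joint's range is limited). The gripper opens to 87 mm and grips with 3 to 60 N. Pads are 19 mm wide; open, the fingers measure 117 mm over their backs; the gripper's body (75 mm by 190 mm) begins 51 mm behind the grasp point.
Start: joints at [-1.274, 0.333, 0.04, 1.465, -0.013, 1.343, -0.059], TCP at [0.251, 0.6, 0.194] pointing down, gripper open.
Joint ranges: [-2.58, 2.58], [-0.38, 2.09], [-1.3, 1.39], [0.25, 2.4], [-1.5, 4.64], [0.08, 2.09], [-2.65, 2.65]. Speed limits (rad/s): [2.22, 2.22, 2.79, 2.79, 3.14, 3.14, 3.14].

### API

Orientations are given as a unit quaternion [x, y, z, w].
In Python, from bench import state, snapshot, calibration, finish_job gives the robot as it stands.
- The arm moves only by the tool carry_out, never from a script. Its argument "motion" is a list of rows, each a list of 5 numbers: the shift along the world's x, y, z in mm, then the turn about the world's z in rad, then the finger opening in mm, from 0 to 87. In form: [[dx, dy, dz, twist, hand], ...]. A call has 1 to 12 rows; each row shifts and turns the commanded pose from where the row before left it; what a row does not reach is not made up. A row lasts 1/8 s, in which the tool goes at most 62.5 mm and 10.7 degrees, less where a joint would pass 70% of its speed; a pose out of reach is approached as far as the arm can. A call is refused whole if a number of a shift passes 62.5 or a number of a turn 0.188, either way. A call with a gripper value outside its range is refused whole. The fingers move at their own pace and stop on an object; the grip force is fixed at half the most. Time passes only in rows, so rows that do not move let the fingers close. It gives the time, the measured TCP pose, the force, the opening and the grip force at its end, in the units of the state.
- state(): the state, without advancing time (a new reading comes with each control period).
- snapshot(name): name is "scene" or "top" or "wrist"; returns the picture (400x640x3 uint8, red, green, blue); there is no depth.
- calibration(name): a dict with "vfov" (degrees; the focal length in pixels is half the picture's height over the tangent of half this angle, whatever the lens; pixels are square), "cx", "cy" (the principal point, pixels), "R" (3x3) and "t" (3): a world point X has camera coordinates R X + t. Camera axes: x right, y down, z forward; pixel columns grow to the right and rows downward; lengths in m; the calibration is good to about 2 mm. A picture is of the moment at which its call begins: read the wrist's pose just before it. calibration takes no time and is no camera call; for the wrist camera it gives the pose at the moment of the call.
- finish_job(): hands the job in; it is judged then, once.
The state is a dict: "clock": time; "joints": joint angles; "dq": joint speeds; "joint_efforts": joint torques, N m; "eef_pos": TCP position; "eef_rot": TCP orientation; "force": force on the tool from outside, world axes, zero at the start; "moment": the same for the moment, N m; "gripper_width": opening from 0.0 (shut) to 1.0 (fully open); "grip_force": force on a finger pad.
Only numpy, scipy, OpenCV 4.12 (cv2) and the standard library are available. Lean on these libraries where they do the work, as an engineer would, in place of code of your own. Each camera call takes 0.05 s, during which the arm holds its last target. There are 200 camera calls.

### The job

Clear up after the analyser run: lift the lid of the teal waste tank right back until it rests on its stop, put every used cuvette strip and every empty reagent bottle into the tank, and then shut its lid. Every crumpled paper ball goes into the round open waste-paper bin instead. Leave the tube rack, the box of pipette tips and the printer where they stand.

Things in the scene. Friction and masses are not known exactly. Their poses are not given: they have to be found in the camera images.
- tank: teal plastic waste tank for used plastics, fixed to the bench: a rectangular open box 170 (its x) x 220 (its y) x 120 mm high with 4 mm walls and a 4 mm floor, closed by a hinged lid. Origin at the centre of its underside, z up, its +x side is the hinge side, turned away from the robot within 0.2 rad. It stands on the robot's left or right
- tank_lid (a joint): angle of the tank's lid in rad: 0 shut (as at the start), 1.85 fully open, leaning back on its stop. The hinge is free (no spring, light damping): let go below about 1.45 rad the lid falls shut, above about 1.6 rad it falls back on its stop and stays. The lid is 182 x 232 x 5 mm, 0.2 kg; open, its edge is 0.30 m above the bench
- lid_hinge (a point): middle of the lid's hinge line, which runs along the tank's y: 91 mm from the tank's centre along its +x, 120 mm above the bench
- lid_handle (a point): middle of the lid's grip bar: a round bar 11 mm thick, 110 mm long, parallel to the hinge line, on a post at each end. It is 145 mm from the hinge along the lid (whose front edge is at 182 mm) and 42 mm off the lid's underside, with 31 mm free between bar and lid. Lid shut: 162 mm above the bench, 54 mm from the tank's centre towards its -x. It moves with the lid
- paper_bin: round open grey waste-paper bin, fixed to the bench: 140 mm high, outside diameter 186 mm at the mouth and 144 mm at the foot, wall 4 mm, floor 5 mm thick. Origin at the centre of its underside. It stands on the other side from the tank
- strip1: used cuvette strip: a row of five small square plastic wells joined in one piece, pale translucent grey, a plain block 64 (its x) x 12 (its y) x 32 mm (its z, wells open to +z); origin at its centre, so at 16 mm height when it stands upright as at the start; about 16 g. May be absent (then None)
- strip2: used cuvette strip: a row of five small square plastic wells joined in one piece, pale translucent grey, a plain block 64 (its x) x 12 (its y) x 32 mm (its z, wells open to +z); origin at its centre, so at 16 mm height when it stands upright as at the start; about 16 g. May be absent (then None)
- strip3: used cuvette strip: a row of five small square plastic wells joined in one piece, pale translucent grey, a plain block 64 (its x) x 12 (its y) x 32 mm (its z, wells open to +z); origin at its centre, so at 16 mm height when it stands upright as at the start; about 16 g. May be absent (then None)
- strip4: used cuvette strip: a row of five small square plastic wells joined in one piece, pale translucent grey, a plain block 64 (its x) x 12 (its y) x 32 mm (its z, wells open to +z); origin at its centre, so at 16 mm height when it stands upright as at the start; about 16 g. May be absent (then None)
- flask1: empty reagent bottle: flat rectangular brown plastic bottle, body 62 (its x) x 26 (its y) x 50 mm (its z), with a round white cap 21 mm across that rises 14 mm above the body's top near its -x end; origin at the centre of the body, so at 25 mm height when it stands upright as at the start; about 30 g. May be absent (then None)
- flask2: empty reagent bottle: flat rectangular brown plastic bottle, body 62 (its x) x 26 (its y) x 50 mm (its z), with a round white cap 21 mm across that rises 14 mm above the body's top near its -x end; origin at the centre of the body, so at 25 mm height when it stands upright as at the start; about 30 g. May be absent (then None)
- ball1: crumpled ball of white printer paper, stiff and lumpy with flat facets (it does not roll far), 38 mm high and 38 to 58 mm across; origin at its centre, 19 mm above the bench; about 12 g. May be absent (then None)
- ball2: crumpled ball of white printer paper, stiff and lumpy with flat facets (it does not roll far), 38 mm high and 38 to 58 mm across; origin at its centre, 19 mm above the bench; about 12 g. May be absent (then None)
- ball3: crumpled ball of white printer paper, stiff and lumpy with flat facets (it does not roll far), 38 mm high and 38 to 58 mm across; origin at its centre, 19 mm above the bench; about 12 g. May be absent (then None)
- tube_rack: white rack of capped blood sample tubes, 105 x 105 x 58 mm high, still in use; loose, beyond the litter. Origin at the centre of its underside
- tip_box: black box of yellow pipette tips, 85 x 120 x 56 mm high, still in use; loose, beyond the litter. Origin at the centre of its underside
- printer: small beige receipt printer, 160 x 130 x 60 mm high, loose, beyond the litter. Origin at the centre of its underside
There are look-alikes about, which are no part of the job. Leave any orange look-alike of the strip1 alone. Leave any red look-alike of the flask2 alone.

How it is judged:
On the way, in this order (a step that is already met when the one before it is completed fails the run):
1. the tank's lid is open and rests on its stop (value of joint tank_lid above 1.75 rad), for 0.3 s.
2. all used cuvette strips and empty reagent bottles are inside the tank (x of strip1 in the frame of tank between -0.081 and 0.081 m and y of strip1 in the frame of tank between -0.106 and 0.106 m and z of strip1 in the frame of tank between 0 and 0.118 m and x of strip2 in the frame of tank between -0.081 and 0.081 m and y of strip2 in the frame of tank between -0.106 and 0.106 m and z of strip2 in the frame of tank between 0 and 0.118 m and x of strip3 in the frame of tank between -0.081 and 0.081 m and y of strip3 in the frame of tank between -0.106 and 0.106 m and z of strip3 in the frame of tank between 0 and 0.118 m and x of strip4 in the frame of tank between -0.081 and 0.081 m and y of strip4 in the frame of tank between -0.106 and 0.106 m and z of strip4 in the frame of tank between 0 and 0.118 m and x of flask1 in the frame of tank between -0.081 and 0.081 m and y of flask1 in the frame of tank between -0.106 and 0.106 m and z of flask1 in the frame of tank between 0 and 0.118 m and x of flask2 in the frame of tank between -0.081 and 0.081 m and y of flask2 in the frame of tank between -0.106 and 0.106 m and z of flask2 in the frame of tank between 0 and 0.118 m), for 0.2 s.
3. the tank's lid is shut (value of joint tank_lid below 0.06 rad), for 0.2 s.
At the end, for the whole second after the job is handed in: Every strip and reagent bottle present lies inside the tank (its centre within the walls and below the rim), every paper ball present lies inside the paper bin (its centre within the mouth and below the rim), all at rest (under 30 mm/s), and the tank's lid is shut (under 0.06 rad) (all of step 2 and horizontal distance between each of ball1, ball2, ball3 and paper_bin below 0.086 m and z of ball1 in the frame of paper_bin between 0 and 0.13 m and z of ball2 in the frame of paper_bin between 0 and 0.13 m and z of ball3 in the frame of paper_bin between 0 and 0.13 m and linear speed of each of strip1, strip2, strip3, strip4, flask1, flask2, ball1, ball2, ball3 below 0.03 m/s and value of joint tank_lid below 0.06 rad); the robot touches nothing.
It fails at once if the tube rack is shoved more than 30 mm from its place or tipped over (distance of tube_rack from where it was at the start of the episode above 0.03 m or angle between tube_rack's own z axis and vertical above 0.5 rad).
It fails at once if the box of pipette tips is shoved more than 30 mm from its place or tipped over (distance of tip_box from where it was at the start of the episode above 0.03 m or angle between tip_box's own z axis and vertical above 0.5 rad).
It fails at once if the printer is shoved more than 30 mm from its place or tipped over (distance of printer from where it was at the start of the episode above 0.03 m or angle between printer's own z axis and vertical above 0.5 rad).
Of strip1, strip2, strip3, strip4, flask1, flask2 only 4 to 5 are there at a start; the rules pass over those that are not, and their reading is None.
Of ball1, ball2, ball3 only 1 to 3 are there at a start; the rules pass over those that are not, and their reading is None.
At some moment in a run one of strip1, strip2, strip3, strip4, flask1, flask2, ball1, ball2, ball3 may be knocked a few centimetres aside while the robot is not near it.
Once in a run the grip may slacken for a moment while it holds something.
It also fails if it takes over 210 s, if anything falls off the work surface, if the arm or the gripper's body presses on something with over 40 N, if the wrist force passes 120 N, or if a joint passes its speed limit or range.

## Working session

There is one attempt and no reset: what is moved stays moved. The work goes in short steps, Python scripts to look and compute and a tool call to move; the robot and the scene stay as the last step left them, time stands still between calls to the robot, and variables do not carry over. Pictures are saved under pics/ and viewed, at most 14 in all, crops included, and the job is handed in when it is done.

Besides the shell and the picture viewer there is one more tool, called after "Request:" as name([rows], argument=value, ...), one row to a line, values as JSON. carry_out: Moves the arm, as the interface text tells. Its arguments: {"type":"object","properties":{"motion":{"type":"array","items":{"type":"array","items":{"type":"number"}}}},"required":["motion"]}

```bash
mkdir -p pics; ls; python3 - <<'E'
from bench import *
import cv2
for n in("scene","top"):
    cv2.imwrite(f"pics/{n}0.png",snapshot(n)[:,:,::-1]); c=calibration(n); print(n,c)
s=state();print(s)
E
```

```text
pics
scene {'vfov': 51.120015907476805, 'cx': 315.77833452266617, 'cy': 200.14628766986436, 'R': array([[-0.88096553,  0.47305193,  0.01102739],
       [ 0.3413464 ,  0.65148414, -0.67753306],
       [-0.32769249, -0.59311911, -0.73540965]]), 't': array([ 0.49270084, -0.08546695,  1.28233277])}
top {'vfov': 51.55027173102425, 'cx': 321.65967103010473, 'cy': 200.5082563561249, 'R': array([[ 0.02537925, -0.99965019, -0.00744303],
       [-0.99098159, -0.02417785, -0.13179877],
       [ 0.13157271,  0.01072085, -0.99124855]]), 't': array([-0.01713575,  0.56314641,  1.28923494])}
{'clock': 0.1, 'joints': array([-1.27418033,  0.33384616,  0.03989657,  1.4661835 , -0.01338716,
        1.34334943, -0.05850706]), 'dq': array([-1.61688852e-04, -1.79623248e-03, -1.51853887e-03,  9.04215385e-05,
        4.11019165e-04,  9.71212994e-04,  1.15464030e-04]), 'joint_efforts': array([ 3.69371483e-03, -6.57807183e+01,  1.34005934e+00, -4.04705966e+01,
       -5.95622230e-02,  4.09224560e-02,  6.95454037e-05]), 'eef_pos': array([0.25047289, 0.59927509, 0.19334446]), 'eef_rot': array([ 1.96639010e-01,  9.80475661e-01, -7.54947673e-04, -8.95706537e-05]), 'force': array([-0.63572498, -0.71920226,  0.53918931]), 'moment': array([-0.00680337, -0.01384616,  0.00979867]), 'grip_force': 0.0, 'gripper_width': 1.0033015532952367}
```

View pics/top0.png

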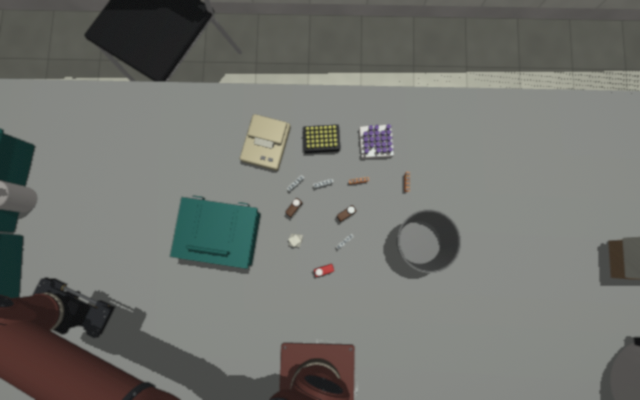

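View pics/scene0.png

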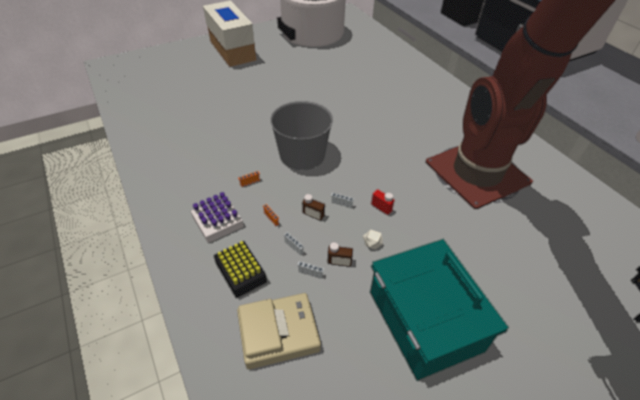

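The top view shows three grey strips at (296,183), (323,183) and (345,242). Two brown bottles are at (294,208) and (346,214), and one paper ball is at (295,240). The look-alikes to leave are orange strips at (358,181) and (407,182) and a red bottle at (323,270). The tank is at (215,232) and the bin at (429,241). The scene view shows the same set.

```bash
cat > h.py <<'E'
from bench import *
import cv2, numpy as np
from scipy.spatial.transform import Rotation as Ro
def ray(c,u,v):
    f=200/np.tan(np.radians(c["vfov"])/2); R=c["R"]; o=-R.T@c["t"]
    return o, R.T@np.array([(u-c["cx"])/f,(v-c["cy"])/f,1])
def plane(c,u,v,z):
    o,d=ray(c,u,v); return o+d*(z-o[2])/d[2]
def proj(c,X):
    f=200/np.tan(np.radians(c["vfov"])/2); p=c["R"]@np.array(X)+c["t"]
    return np.array([c["cx"]+f*p[0]/p[2],c["cy"]+f*p[1]/p[2]])
def tri(c1,p1,c2,p2):
    o,d=ray(c1,*p1);q,e=ray(c2,*p2)
    s=np.linalg.lstsq(np.c_[d,-e],q-o,rcond=None)[0]
    a,b=o+s[0]*d,q+s[1]*e; return (a+b)/2,np.linalg.norm(a-b)
def blobs(m,lo,hi):
    n,l,st,ce=cv2.connectedComponentsWithStats(m.astype(np.uint8))
    return [(ce[i],st[i,4],cv2.minAreaRect(np.argwhere(l==i)[:,::-1].astype(np.float32))) for i in range(1,n) if lo<st[i,4]<hi]
def tcp():
    s=state(); y=Ro.from_quat(s["eef_rot"]).as_matrix()[:,1]
    print("t",round(s["clock"],2),"tcp",np.round(s["eef_pos"]*1000,1),"yaxis",round(float(np.arctan2(y[1],y[0])),3),"w",round(s["gripper_width"]*87,1),"F",np.round(s["force"],1)); return s
E
python3 - <<'E'
from h import *
im=cv2.imread("pics/top0.png"); c=calibration("top"); h=cv2.cvtColor(im,cv2.COLOR_BGR2HSV)
g=cv2.cvtColor(im,cv2.COLOR_BGR2GRAY)
H,S,V=cv2.split(h)
teal=(H>75)&(H<100)&(S>120)
for b in blobs(teal,2000,9000): 
    print("teal",b); 
    for p in cv2.boxPoints(b[2]): print(np.round(plane(c,*p,.122),3))
# background-difference for litter
bg=cv2.medianBlur(im,61); d=np.abs(im.astype(int)-bg).max(2)
m=d>22; m[:165]=0; m[290:]=0; m[:,:265]=0; m[:,395:]=0
for b in blobs(m,8,900): print(np.round(b[0]),b[1],np.round(b[2][1],1),round(b[2][2]),np.round(plane(c,*b[0],.025),3))
for p in [(429,241),(429,211)]: print("bin",np.round(plane(c,*p,.14),3))
big=cv2.resize(im[160:290,255:415],None,fx=5,fy=4.6,interpolation=cv2.INTER_CUBIC)[:600]
cv2.imwrite("pics/crop0.png",cv2.resize(im[165:285,260:420],None,fx=5,fy=5,interpolation=cv2.INTER_CUBIC))
E
```

```text
teal (array([215.26221744, 232.75263724]), np.int32(4645), ((215.16217041015625, 232.5270233154297), (79.40470886230469, 60.1700325012207), 9.462321281433105))
[0.377 0.436 0.122]
[0.555 0.419 0.122]
[0.521 0.182 0.122]
[0.345 0.203 0.122]
[272. 168.] 98 [ 7. 14.] 90 [0.668 0.162 0.025]
[294. 187.] 41 [ 2.8 19.8] 50 [0.608 0.087 0.025]
[357. 181.] 132 [ 6.6 21.6] 83 [ 0.63  -0.118  0.025]
[321. 187.] 53 [ 3.4 19.6] 77 [0.611 0.    0.025]
[293. 209.] 216 [10.4 23.2] 38 [0.535 0.09  0.025]
[344. 215.] 207 [10.2 23.6] 58 [ 0.52  -0.077  0.025]
[390. 249.] 374 [44. 11.] 90 [ 0.414 -0.223  0.025]
[295. 239.] 110 [11. 12.] 90 [0.438 0.079 0.025]
[292. 247.] 15 [8.2 2.4] 14 [0.414 0.087 0.025]
[323. 271.] 218 [10.4 22.5] 72 [ 0.342 -0.013  0.025]
bin [ 0.439 -0.319  0.14 ]
bin [ 0.526 -0.32   0.14 ]
```

View pics/crop0.png

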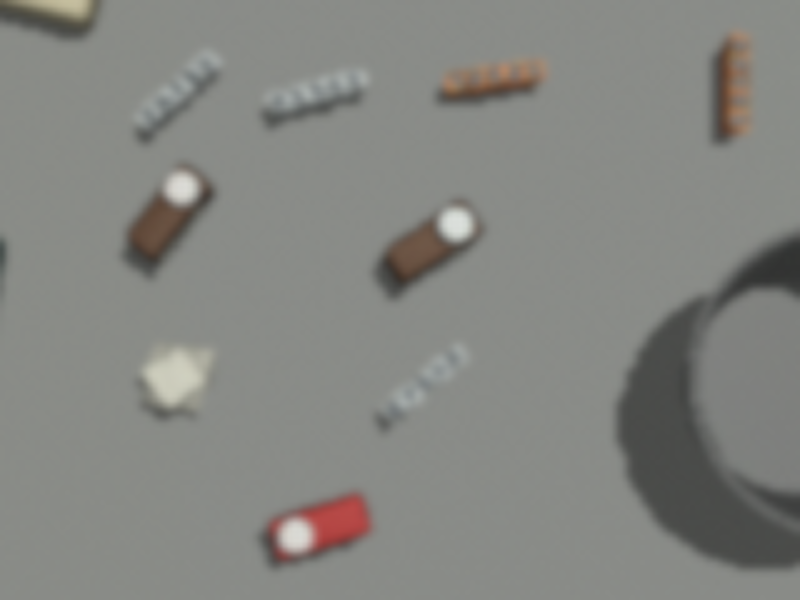

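The crop confirms three translucent grey strips, two brown bottles and one paper ball. The orange and red pieces are the look-alikes. I'll go over the lid handle first.

Request:
carry_out([
  [0,0,50,-0.18,40],
  [0,0,50,-0.18,40],
  [15,-30,0,-0.18,40],
  [15,-30,0,-0.18,40],
  [15,-30,0,-0.18,40],
  [15,-30,0,-0.18,40],
  [15,-30,0,-0.18,40],
  [15,-30,0,-0.06,40],
  [15,-30,0,0,40],
  [15,-30,0,0,40],
  [0,0,0,0,40],
  [0,0,0,0,40],
])

```text
clock: 1.6
eef_pos: [0.3703, 0.3599, 0.2941]
eef_rot: [0.756, 0.655, -0.0, -0.0]
force: [0.3, 0.8, -0.0]
gripper_width: 0.459
grip_force: 0.0
```

```bash
python3 - <<'E'
from h import *
tcp(); c=calibration("wrist"); im=snapshot("wrist")[:,:,::-1]; cv2.imwrite("pics/w1.png",im); print(c); print(proj(c,[.396,.318,.162]))
E
```

```text
t 1.6 tcp [370.3 359.9 294.1] yaxis -0.143 w 39.9 F [ 0.3  0.8 -0. ]
{'vfov': 67.95348851259172, 'cx': 319.1965169703135, 'cy': 198.33172244966636, 'R': array([[ 9.89704396e-01, -1.43125193e-01, -6.21802318e-04],
       [-1.36078904e-01, -9.42308324e-01,  3.05839098e-01],
       [-4.43592095e-02, -3.02605686e-01, -9.52083011e-01]]), 't': array([-0.31412728,  0.32072933,  0.6121681 ])}
[346.94850505 212.76257828]
```

View pics/w1.png

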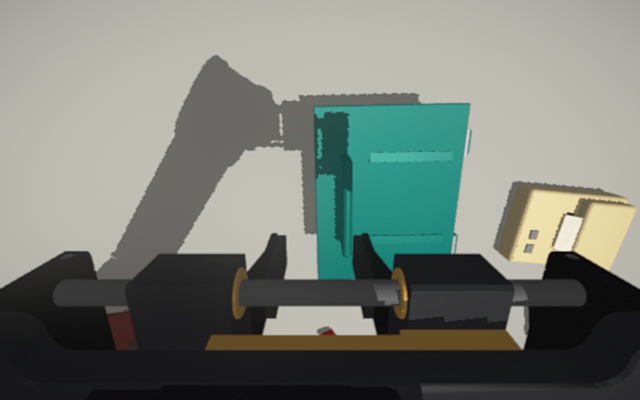

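The wrist view shows the lid's left edge at u≈316. The grip bar runs from (347,157) to (348,257), near the predicted (347,213).

```bash
python3 - <<'E'
from h import *
c=calibration("wrist")
for p in [(347,157),(348,257)]: print("bar",np.round(plane(c,*p,.164),4))
for p in [(315.5,106),(470,103),(317.5,270)]: print("lid",np.round(plane(c,*p,.125),4))
# handle end posts/bar in top view by brightness not needed; check prediction
E
```

```text
bar [0.4031 0.3834 0.164 ]
bar [0.3904 0.2622 0.164 ]
lid [0.3765 0.4402 0.125 ]
lid [0.5532 0.4181 0.125 ]
lid [0.3476 0.2262 0.125 ]
```

Request:
carry_out([
  [14,-19,0,0.01,40],
  [14,-20,0,0,40],
  [0,0,-40,0,40],
  [0,0,-40,0,40],
  [0,0,-40,0,40],
  [0,0,-28,0,40],
  [0,0,0,0,40],
  [0,0,0,0,0],
  [0,0,0,0,0],
  [0,0,0,0,0],
  [0,0,0,0,0],
  [0,0,0,0,0],
])

```text
clock: 3.15
eef_pos: [0.3987, 0.3208, 0.1463]
eef_rot: [0.753, 0.658, 0.0, -0.0]
force: [-0.0, -0.0, 0.6]
gripper_width: 0.027
grip_force: 0.0
```

```bash
python3 - <<'E'
from h import *
s=tcp();print(s["grip_force"])
xh=np.array([.9916,-.1296]); th=np.linspace(0,1.8,25)
x=-145*np.cos(th)+42*np.sin(th); z=145*np.sin(th)+42*np.cos(th)
for a,dx,dz in zip(th[1:],np.diff(x),np.diff(z)): print(round(a,2),np.round(dx*xh,1),round(dz,1))
E
```

```text
t 3.15 tcp [398.7 320.8 146.3] yaxis -0.135 w 2.3 F [-0.  -0.   0.6]
0.0
0.08 [ 3.5 -0.5] 10.7
0.15 [ 4.3 -0.6] 10.5
0.22 [ 5.1 -0.7] 10.1
0.3 [ 5.8 -0.8] 9.7
0.38 [ 6.5 -0.9] 9.2
0.45 [ 7.2 -0.9] 8.7
0.52 [ 7.8 -1. ] 8.1
0.6 [ 8.4 -1.1] 7.5
0.68 [ 8.9 -1.2] 6.9
0.75 [ 9.4 -1.2] 6.2
0.82 [ 9.8 -1.3] 5.4
0.9 [10.2 -1.3] 4.7
0.98 [10.5 -1.4] 3.9
1.05 [10.8 -1.4] 3.1
1.12 [11.  -1.4] 2.3
1.2 [11.1 -1.5] 1.4
1.27 [11.2 -1.5] 0.6
1.35 [11.2 -1.5] -0.3
1.42 [11.2 -1.5] -1.1
1.5 [11.1 -1.4] -2.0
1.58 [10.9 -1.4] -2.8
1.65 [10.6 -1.4] -3.6
1.72 [10.3 -1.4] -4.4
1.8 [10.  -1.3] -5.2
```

```bash
python3 - <<'E'
from h import *
s=tcp(); a=snapshot("wrist")[:,:,::-1]; b=snapshot("top")[:,:,::-1][160:320,120:330]
s2=snapshot("scene")[:,:,::-1][210:390,340:540]
cv2.imwrite("pics/w2.png",np.hstack([cv2.resize(a[80:400,150:550],(400,320)),cv2.resize(s2,(356,320))]))
E
```

```text
t 3.15 tcp [398.7 320.8 146.3] yaxis -0.135 w 2.3 F [-0.  -0.   0.6]
```

View pics/w2.png

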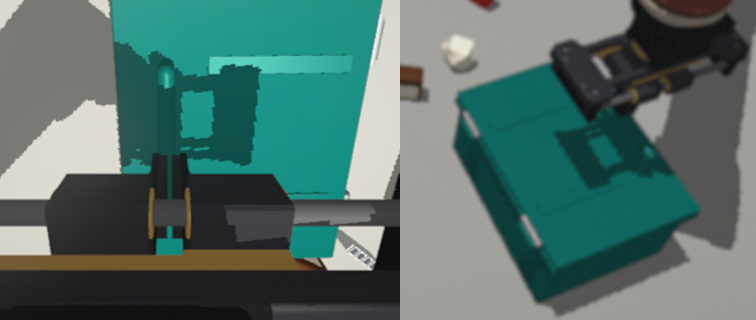

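The left picture shows the bar running straight into the gap between the fingers. I'll give the fingers more time to close.

Request:
carry_out([
  [0,0,0,0,0],
  [0,0,0,0,0],
  [0,0,0,0,0],
  [0,0,0,0,0],
])

```text
clock: 3.8
eef_pos: [0.3986, 0.3207, 0.1461]
eef_rot: [0.753, 0.658, 0.0, -0.0]
force: [0.1, 0.0, 0.5]
gripper_width: 0.005
grip_force: 0.0
```

```bash
python3 - <<'E'
from h import *
s=tcp(); c=calibration("wrist"); p=s["eef_pos"]
print("tcp px",proj(c,p),"grasp",proj(c,p+[0,0,.019]))
for q in [(0.398,.3204),(0.405,.375)]: print(proj(c,[*q,.162]))
print("bar end seen (316,145):",np.round(plane(c,316,150,.164),4), np.round(plane(c,318,230,.164),4))
a=snapshot("wrist")[:,:,::-1]; cv2.imwrite("pics/w3.png",cv2.resize(a[120:340,230:430],None,fx=2.7,fy=2.7))
E
```

```text
t 3.8 tcp [398.6 320.7 146.1] yaxis -0.135 w 0.4 F [0.1 0.  0.5]
tcp px [320.19831036 228.63360333] grasp [320.28587063 240.68168868]
[319.41808176 239.12663712]
[318.72231561 154.19117204]
bar end seen (316,145): [0.4038 0.378  0.164 ] [0.3981 0.3278 0.164 ]
```

View pics/w3.png

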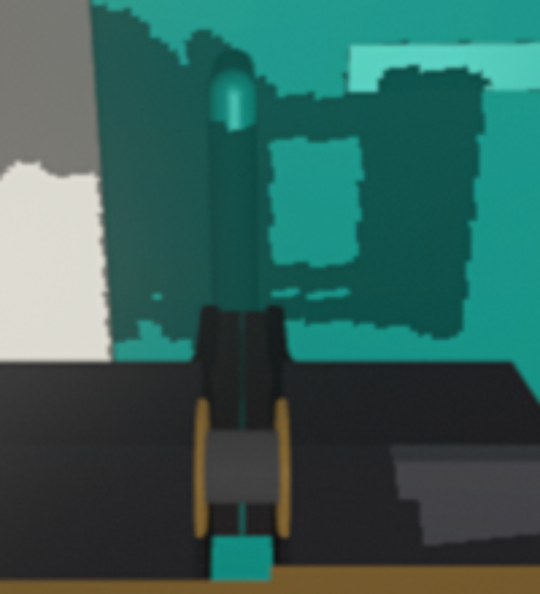

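```bash
python3 - <<'E'
from h import *
c2=calibration("wrist")
c1=dict(vfov=67.95348851259172,cx=319.1965169703135,cy=198.33172244966636,R=np.array([[ 9.89704396e-01,-1.43125193e-01,-6.21802318e-04],[-1.36078904e-01,-9.42308324e-01,3.05839098e-01],[-4.43592095e-02,-3.02605686e-01,-9.52083011e-01]]),t=np.array([-0.31412728,0.32072933,0.6121681]))
a=cv2.imread("pics/w1.png")
for v in (153,156,159): print(v,tri(c1,(347,v),c2,(316.5,145)))
cv2.imwrite("pics/w1c.png",cv2.resize(a[90:290,300:480],None,fx=3,fy=3))
print("cam",-c2["R"].T@c2["t"])
E
```

```text
153 (array([0.40481695, 0.37961387, 0.13497509]), np.float64(0.005717562836285017))
156 (array([0.4044608 , 0.37894202, 0.14191926]), np.float64(0.002410458863523056))
159 (array([0.40401875, 0.37910066, 0.1536111 ]), np.float64(0.0007167153230861087))
cam [0.40920521 0.40347462 0.33658376]
```

View pics/w1c.png

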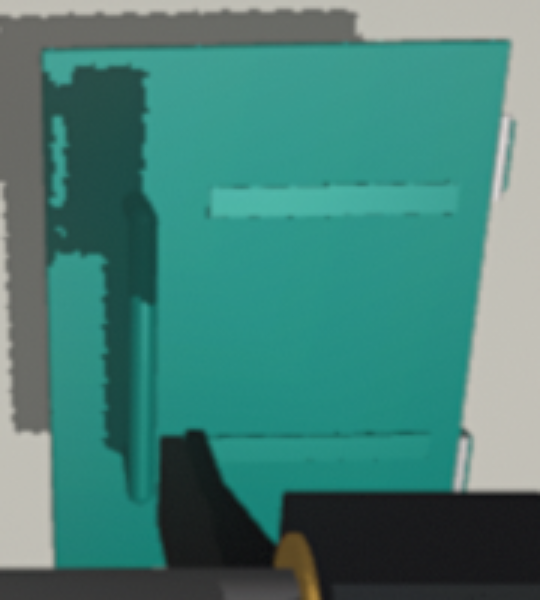

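The bar disappears under the closed fingertips, so it lies lower relative to the tips than I assumed. I'll open, go 12 mm lower and close again.

Request:
carry_out([
  [0,0,0,0,40],
  [0,0,0,0,40],
  [0,0,0,0,40],
  [0,0,0,0,40],
  [0,0,-6,0,40],
  [0,0,-6,0,40],
  [0,0,0,0,0],
  [0,0,0,0,0],
  [0,0,0,0,0],
  [0,0,0,0,0],
  [0,0,0,0,0],
  [0,0,0,0,0],
])

```text
clock: 5.35
eef_pos: [0.3971, 0.321, 0.1343]
eef_rot: [0.753, 0.658, -0.001, -0.001]
force: [-5.9, -0.5, 4.8]
gripper_width: 0.108
grip_force: 30.0
```

```bash
python3 - <<'E'
from h import *
s=tcp()
a=snapshot("wrist")[:,:,::-1]; s2=snapshot("scene")[:,:,::-1][220:380,370:540]
cv2.imwrite("pics/w4.png",np.hstack([cv2.resize(a[120:320,230:430],(400,400)),cv2.resize(s2,(400,400))]))
E
```

```text
t 5.35 tcp [397.1 321.  134.3] yaxis -0.134 w 9.4 F [-5.9 -0.5  4.8]
```

View pics/w4.png

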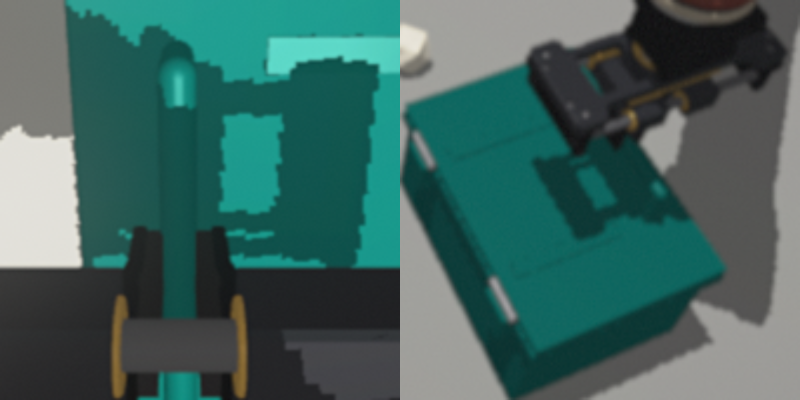

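The right crop shows the gripper above the near edge of the lid. The left one shows the bar now between the tips, but the 9.4 mm width is under 11 mm, so they hold it only by its upper part. I'll release, go 10 mm lower in small steps watching the force, and grip again.

Request:
carry_out([
  [0,0,0,0,30],
  [0,0,0,0,30],
  [0,0,0,0,30],
  [0,0,-5,0,30],
  [0,0,-5,0,30],
  [0,0,0,0,30],
])

```text
clock: 6.2
eef_pos: [0.3983, 0.3204, 0.1235]
eef_rot: [0.753, 0.658, -0.001, 0.0]
force: [0.2, -0.2, -0.6]
gripper_width: 0.345
grip_force: 0.0
```

Request:
carry_out([
  [0,0,0,0,0],
  [0,0,0,0,0],
  [0,0,0,0,0],
  [0,0,0,0,0],
  [0,0,0,0,0],
])

```text
clock: 6.82
eef_pos: [0.397, 0.321, 0.1242]
eef_rot: [0.753, 0.658, -0.001, -0.001]
force: [-5.9, -1.0, 3.9]
gripper_width: 0.112
grip_force: 30.0
```

The grip holds at 30 N. Now I'll lift the lid along its arc.

Request:
carry_out([
  [3.5,-0.5,10.7,0,0],
  [4.3,-0.6,10.5,0,0],
  [5.1,-0.7,10.1,0,0],
  [5.8,-0.8,9.7,0,0],
  [6.5,-0.9,9.2,0,0],
  [7.2,-0.9,8.7,0,0],
])

```text
clock: 7.58
eef_pos: [0.4282, 0.3171, 0.1836]
eef_rot: [0.753, 0.659, -0.002, -0.002]
force: [-13.6, -0.6, 6.7]
gripper_width: 0.113
grip_force: 30.0
```

```bash
python3 - <<'E'
from h import *
s=tcp()
a=snapshot("wrist")[:,:,::-1]; s2=snapshot("scene")[:,:,::-1][200:400,340:540]
cv2.imwrite("pics/w5.png",np.hstack([cv2.resize(a[120:320,230:430],(400,400)),cv2.resize(s2,(400,400))]))
E
```

```text
t 7.58 tcp [428.2 317.1 183.6] yaxis -0.133 w 9.8 F [-13.6  -0.6   6.7]
```

View pics/w5.png

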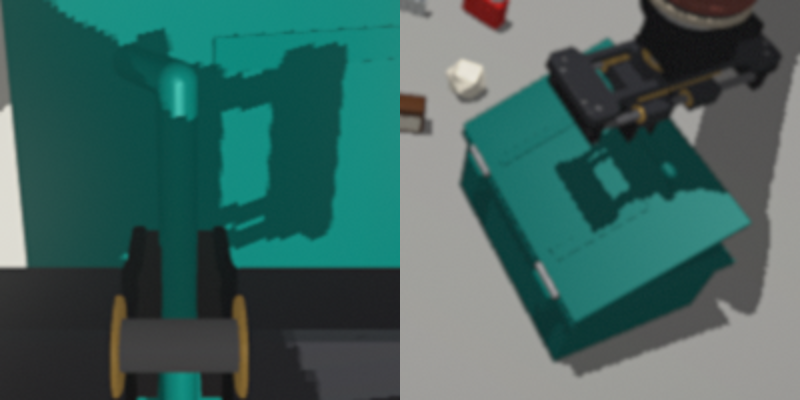

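The scene crop shows the lid about 0.45 rad open and the bar held. The force is mild, so I'll carry on with slightly less x.

Request:
carry_out([
  [7,-1,8.3,0,0],
  [7.5,-1.1,7.7,0,0],
  [8.2,-1.2,7.1,0,0],
  [9,-1.2,6.4,0,0],
  [9.5,-1.3,5.6,0,0],
  [10,-1.3,4.8,0,0],
])

```text
clock: 8.43
eef_pos: [0.4818, 0.3101, 0.224]
eef_rot: [0.753, 0.658, 0.0, -0.001]
force: [-3.4, 2.4, 0.8]
gripper_width: 0.117
grip_force: 30.0
```

Request:
carry_out([
  [10.5,-1.4,3.9,0,0],
  [10.8,-1.4,3.1,0,0],
  [11,-1.4,2.3,0,0],
  [11.1,-1.5,1.4,0,0],
])

```text
clock: 8.93
eef_pos: [0.5264, 0.3044, 0.234]
eef_rot: [0.753, 0.658, 0.001, -0.0]
force: [-0.8, 6.7, -0.2]
gripper_width: 0.116
grip_force: 30.0
```

Request:
carry_out([
  [11.2,-1,0.6,0,0],
  [11.2,-1,-0.3,0,0],
  [11.2,-1,-1.1,0,0],
  [11.1,-1,-2,0,0],
  [10.9,-1,-2.8,0,0],
  [10.6,-1.4,-3.6,0,0],
])

```text
clock: 9.68
eef_pos: [0.5929, 0.2959, 0.2242]
eef_rot: [0.754, 0.657, -0.0, 0.0]
force: [-0.9, -2.1, 2.3]
gripper_width: 0.116
grip_force: 30.0
```

Request:
carry_out([
  [10.3,-1.4,-4.4,0,0],
  [7,-1,-4,0,0],
  [0,0,0,0,0],
])

```text
clock: 10.05
eef_pos: [0.61, 0.2938, 0.2159]
eef_rot: [0.754, 0.657, -0.0, 0.001]
force: [0.3, -3.6, 3.3]
gripper_width: 0.114
grip_force: 30.0
```

Now to release and lift out.

Request:
carry_out([
  [0,0,0,0,27],
  [0,0,0,0,27],
  [0,0,0,0,27],
  [4,0,8,0,27],
  [2,0,15,0,27],
  [0,0,20,0,27],
  [0,0,40,0,27],
  [0,0,50,0,60],
])

```text
clock: 11.05
eef_pos: [0.6148, 0.2946, 0.3508]
eef_rot: [0.753, 0.658, -0.0, -0.0]
force: [0.9, 0.1, 0.4]
gripper_width: 0.361
grip_force: 0.0
```

```bash
python3 - <<'E'
from h import *
s=tcp()
a=snapshot("top")[:,:,::-1]; s2=snapshot("scene")[:,:,::-1]
cv2.imwrite("pics/w6.png",np.hstack([cv2.resize(a[150:300,160:310],(400,400)),cv2.resize(s2[180:400,330:550],(400,400))]))
E
```

```text
t 11.05 tcp [614.8 294.6 350.8] yaxis -0.135 w 31.4 F [0.9 0.1 0.4]
```

View pics/w6.png

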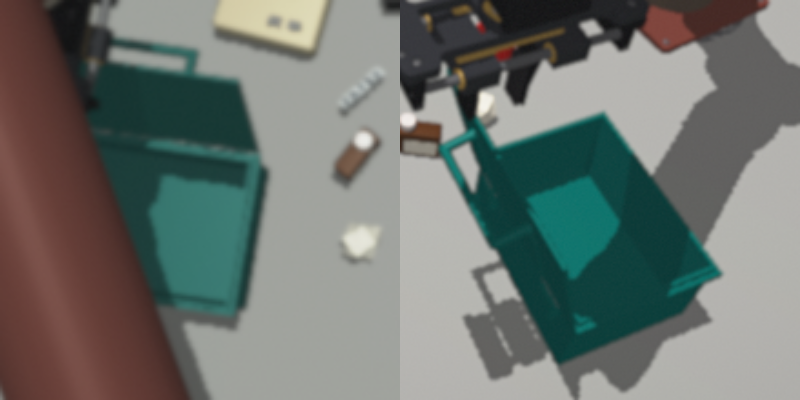

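The lid stands open on its stop and the tank is empty. Next I'll move over the litter for a wrist measurement.

Request:
carry_out([
  [-10,-40,0,0.1,60],
  [-10,-40,0,0.035,60],
  [-10,-40,0,0,60],
  [-15,-45,0,0,60],
  [-15,-45,-20,0,60],
  [-15,-45,-30,0,60],
  [-20,-40,-30,0,60],
  [0,0,0,0,60],
  [0,0,0,0,60],
])

```text
clock: 12.28
eef_pos: [0.5207, 0.0003, 0.2701]
eef_rot: [0.707, 0.707, 0.001, 0.0]
force: [0.4, 0.6, 0.0]
gripper_width: 0.69
grip_force: 0.0
```

```bash
python3 - <<'E'
from h import *
s=tcp(); c=calibration("wrist")
im=snapshot("wrist")[:,:,::-1].copy(); cv2.imwrite("pics/w7.png",im)
ct=calibration("top"); 
for n,p,z in [("stripA",(296,183),.032),("stripB",(323,183),.032),("stripC",(345,242),.032),("flA",(294,208),.05),("flB",(346,214),.05),("ball",(295,239),.02)]:
    X=plane(ct,*p,z); print(n,np.round(X,3),np.round(proj(c,X)))
E
```

```text
t 12.28 tcp [5.207e+02 3.000e-01 2.701e+02] yaxis 0.0 w 60.0 F [0.4 0.6 0. ]
stripA [0.619 0.081 0.032] [391. 105.]
stripB [ 0.621 -0.006  0.032] [388. 167.]
stripC [ 0.433 -0.08   0.032] [263. 215.]
flA [0.536 0.084 0.05 ] [331. 103.]
flB [ 0.521 -0.081  0.05 ] [320. 220.]
ball [0.439 0.079 0.02 ] [262. 106.]
```

View pics/w7.png

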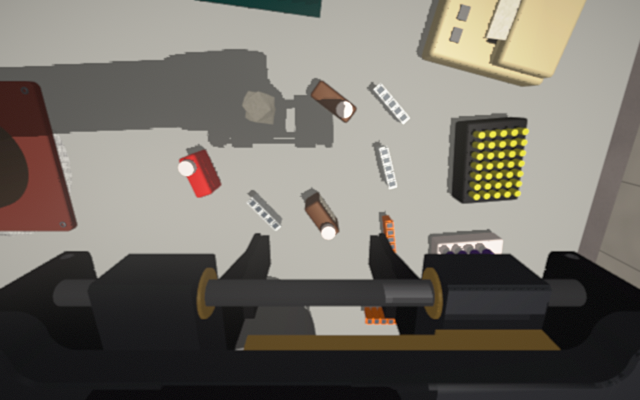

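The wrist view shows grey strips at (390,103), (386,167) and (264,211), bottles at (333,101) with its cap at (344,109) and at (320,215) with its cap at (328,231), and the ball at (259,106). These match the top-view predictions.

```bash
cat >> h.py <<'E'
def yaw2(c,p,q,z):
    a,b=plane(c,*p,z),plane(c,*q,z); d=b-a; return (a+b)/2, float(np.arctan2(d[1],d[0])), np.linalg.norm(d)
def longaxis(c,rect,z):
    b=cv2.boxPoints(rect); m=[(b[i]+b[(i+1)%4])/2 for i in range(4)]
    k=0 if np.linalg.norm(m[0]-m[2])>np.linalg.norm(m[1]-m[3]) else 1
    X,a,L=yaw2(c,m[k],m[k+2],z); W=yaw2(c,m[1-k],m[(3-k)%4 if k==0 else 2],z)[2]
    return X,(a+np.pi/2)%np.pi-np.pi/2,L,W
E
python3 - <<'E'
from h import *
im=cv2.imread("pics/w7.png"); c=calibration("wrist"); h=cv2.cvtColor(im,cv2.COLOR_BGR2HSV)
H,S,V=cv2.split(h); V=V.astype(int)
for n,(u,v) in dict(A=(390,103),B=(386,167),C=(264,211)).items():
    r=26; R=V[v-r:v+r,u-r:u+r]; m=R>np.median(R)+14
    for b in blobs(cv2.morphologyEx(m.astype(np.uint8),cv2.MORPH_CLOSE,np.ones((3,3))),60,900):
        q=((b[2][0][0]+u-r,b[2][0][1]+v-r),b[2][1],b[2][2]); print(n,b[1],np.round(q[0]),np.round(q[1]),[np.round(x,3) for x in longaxis(c,q,.032)])
for n,p,q in [("A",(374,87),(407,120)),("B",(381,147),(392,187)),("C",(249,194),(280,228))]:
    print(n,[np.round(x,3) for x in yaw2(c,p,q,.032)])
br=(H<18)&(S>90)&(V<170)&(V>30)
for b in blobs(br,200,1500): print("brown",np.round(b[0]),b[1],np.round(b[2][1]),[np.round(x,3) for x in longaxis(c,b[2],.045)])
for p in [(344.5,109),(328,231.5)]: print("cap",np.round(plane(c,*p,.064),3))
print("ball",np.round(plane(c,259,106,.02),3))
E
```

```text
A 316 [392. 103.] [47. 11.] [array([0.621, 0.084, 0.032]), np.float64(-0.805), np.float64(0.065), np.float64(0.014)]
B 275 [388. 167.] [43. 10.] [array([ 0.622, -0.006,  0.032]), np.float64(-1.28), np.float64(0.066), np.float64(0.014)]
C 89 [268. 219.] [28.  7.] [array([ 0.442, -0.088,  0.032]), np.float64(-0.85), np.float64(0.043), np.float64(0.012)]
A [array([0.619, 0.083, 0.032]), np.float64(-0.726), np.float64(0.065)]
B [array([ 0.619, -0.006,  0.032]), np.float64(-1.242), np.float64(0.063)]
C [array([ 0.437, -0.074,  0.032]), np.float64(-0.895), np.float64(0.071)]
brown [325.  93.] 359 [30. 18.] [array([0.531, 0.093, 0.045]), np.float64(-0.613), np.float64(0.039), np.float64(0.023)]
brown [207. 169.] 522 [45. 22.] [array([ 0.359, -0.003,  0.045]), np.float64(-0.931), np.float64(0.061), np.float64(0.034)]
brown [319. 215.] 400 [38. 16.] [array([ 0.524, -0.082,  0.045]), np.float64(-0.959), np.float64(0.06), np.float64(0.024)]
brown [376. 314.] 272 [33. 16.] [array([ 0.623, -0.256,  0.045]), np.float64(-0.043), np.float64(0.055), np.float64(0.033)]
cap [0.553 0.077 0.064]
cap [ 0.533 -0.094  0.064]
ball [0.435 0.08  0.02 ]
```

Request:
carry_out([
  [33,28,0,0.17,45],
  [33,28,0,0.17,45],
  [33,28,0,0.17,45],
  [0,0,-50,0.17,45],
  [0,0,-50,0.12,45],
  [0,0,-50,0,45],
  [0,0,-50,0,45],
  [0,0,-40,0,45],
  [0,0,-15,0,45],
  [0,0,0,0,45],
])

```text
clock: 13.58
eef_pos: [0.6194, 0.0845, 0.014]
eef_rot: [0.375, 0.927, -0.0, -0.0]
force: [-1.5, 0.1, -0.1]
gripper_width: 0.517
grip_force: 0.0
```

Request:
carry_out([
  [0,0,0,0,0],
  [0,0,0,0,0],
  [0,0,0,0,0],
  [0,0,0,0,0],
  [0,0,0,0,0],
  [0,0,0,0,0],
])

```text
clock: 14.32
eef_pos: [0.6191, 0.0837, 0.014]
eef_rot: [0.376, 0.927, -0.0, -0.0]
force: [0.0, -0.3, 1.0]
gripper_width: 0.013
grip_force: 0.0
```

The fingers closed above it, which confirms the tips are about 25–30 mm higher than the TCP reading. I'll reopen and go down in small steps.

Request:
carry_out([
  [0,0,0,0,45],
  [0,0,0,0,45],
  [0,0,0,0,45],
  [0,0,-6,0,45],
  [0,0,-6,0,45],
  [0,0,-4,0,45],
  [0,0,0,0,45],
])

```text
clock: 15.2
eef_pos: [0.6188, 0.0836, -0.0025]
eef_rot: [0.376, 0.927, -0.0, -0.0]
force: [-0.7, -0.7, -0.2]
gripper_width: 0.51
grip_force: 0.0
```

Request:
carry_out([
  [0,0,0,0,0],
  [0,0,0,0,0],
  [0,0,0,0,0],
  [0,0,0,0,0],
  [0,0,0,0,0],
  [0,0,0,0,0],
])

```text
clock: 15.95
eef_pos: [0.6192, 0.0838, -0.0019]
eef_rot: [0.376, 0.927, 0.0, 0.0]
force: [-0.5, 0.2, 1.1]
gripper_width: 0.129
grip_force: 30.0
```

Gripped, but only near its top. I'll regrip 12 mm lower, with the tips still about 10 mm above the bench.

Request:
carry_out([
  [0,0,0,0,30],
  [0,0,0,0,30],
  [0,0,0,0,30],
  [0,0,-6,0,30],
  [0,0,-6,0,30],
  [0,0,0,0,30],
  [0,0,0,0,0],
  [0,0,0,0,0],
  [0,0,0,0,0],
  [0,0,0,0,0],
])

```text
clock: 17.2
eef_pos: [0.6192, 0.0837, -0.0138]
eef_rot: [0.376, 0.927, 0.0, 0.0]
force: [0.5, 0.4, 0.1]
gripper_width: 0.138
grip_force: 30.0
```

Request:
carry_out([
  [0,0,0,0,0],
  [0,0,40,0,0],
  [0,0,50,0,0],
  [0,0,50,0,0],
  [0,0,50,0,0],
  [0,0,50,0,0],
  [0,0,20,0,0],
])

```text
clock: 18.08
eef_pos: [0.6202, 0.0837, 0.2496]
eef_rot: [0.376, 0.927, 0.001, 0.002]
force: [0.9, -0.9, -1.3]
gripper_width: 0.13
grip_force: 30.0
```

```bash
python3 - <<'E'
from h import *
s=tcp(); print(s["grip_force"])
E
```

```text
t 18.07 tcp [620.2  83.7 249.6] yaxis 0.8 w 11.3 F [ 0.9 -0.9 -1.3]
29.999853372573853
```

Strip held at 11 mm. On to the tank: back in x first, then across.

Request:
carry_out([
  [-45,0,0,0,0],
  [-50,5,0,0,0],
  [-50,20,0,0,0],
  [-40,35,0,0,0],
  [0,50,0,0,0],
  [0,50,0,0,0],
  [0,26,0,0,0],
  [0,0,-50,0,0],
  [0,0,-50,0,0],
  [0,0,-45,0,0],
  [0,0,0,0,0],
  [0,0,0,0,0],
])

```text
clock: 19.58
eef_pos: [0.4352, 0.2699, 0.1028]
eef_rot: [0.376, 0.927, 0.001, 0.0]
force: [-0.2, -0.2, 0.1]
gripper_width: 0.133
grip_force: 30.0
```

```bash
python3 - <<'E'
from h import *
s=tcp(); print(s["grip_force"])
E
```

```text
t 19.57 tcp [435.2 269.9 102.8] yaxis 0.799 w 11.5 F [-0.2 -0.2  0.1]
29.99979078769684
```

Request:
carry_out([
  [0,0,0,0,40],
  [0,0,0,0,40],
  [0,0,0,0,40],
  [0,0,50,0,40],
  [0,0,50,0,40],
  [0,0,50,0,40],
  [0,-50,0,-0.16,40],
  [0,-50,0,-0.16,40],
  [30,-50,0,-0.17,40],
  [50,-45,0,0,40],
  [50,-40,0,0,40],
  [55,-41,0,0,40],
])

```text
clock: 21.08
eef_pos: [0.611, 0.0003, 0.2517]
eef_rot: [0.589, 0.808, 0.001, 0.0]
force: [0.9, 1.6, 0.1]
gripper_width: 0.458
grip_force: 0.0
```

```bash
cat >> h.py <<'E'
def look():
    c=calibration("top"); im=snapshot("top")[:,:,::-1].copy(); r=cv2.imread("pics/top0.png")
    d=np.abs(im.astype(int)-r).max(2)
    for n,(u,v) in dict(A=(296,183),B=(323,183),C=(345,242),fA=(294,208),fB=(346,214),ball=(295,240),red=(323,270)).items():
        print(n,round(d[v-8:v+9,u-8:u+9].mean(),1),end="; ")
    print(); return im
E
python3 - <<'E'
from h import *
tcp(); cv2.imwrite("pics/t1.png",look())
c=calibration("wrist"); im=snapshot("wrist")[:,:,::-1].copy(); cv2.imwrite("pics/w8.png",im); print(proj(c,[.62,-.006,.032]))
V=im.max(2).astype(int); u,v=proj(c,[.62,-.006,.032]).astype(int); r=32
R=V[v-r:v+r,u-r:u+r]; m=cv2.morphologyEx((R>np.median(R)+14).astype(np.uint8),cv2.MORPH_CLOSE,np.ones((3,3)))
for b in blobs(m,60,2000):
    q=((b[2][0][0]+u-r,b[2][0][1]+v-r),b[2][1],b[2][2]); print(b[1],[np.round(x,3) for x in longaxis(c,q,.032)])
E
```

```text
t 21.07 tcp [6.110e+02 3.000e-01 2.517e+02] yaxis 0.311 w 39.9 F [0.9 1.6 0.1]
A 84.9; B 76.5; C 15.7; fA 60.1; fB 14.2; ball 99.7; red 78.2; 
[323.85161638 166.47380656]
290 [array([ 0.621, -0.007,  0.032]), np.float64(-1.292), np.float64(0.063), np.float64(0.014)]
```

Request:
carry_out([
  [0,0,-50,-0.02,40],
  [0,0,-50,0,40],
  [0,0,-50,0,40],
  [0,0,-50,0,40],
  [0,0,-40,0,40],
  [0,0,-16,0,40],
  [0,0,-10,0,40],
  [0,0,0,0,0],
  [0,0,0,0,0],
  [0,0,0,0,0],
  [0,0,0,0,0],
  [0,0,0,0,0],
])

```text
clock: 22.68
eef_pos: [0.61, 0.0016, -0.0142]
eef_rot: [0.598, 0.802, 0.0, 0.0]
force: [-0.6, 0.4, 5.5]
gripper_width: 0.134
grip_force: 30.0
```

Request:
carry_out([
  [0,0,50,0,0],
  [0,0,50,0,0],
  [0,0,50,0,0],
  [0,0,50,0,0],
  [-20,0,50,0,0],
  [-50,10,16,0,0],
  [-50,30,0,0,0],
  [-40,50,0,0,0],
  [-20,50,0,0,0],
  [0,50,0,0,0],
  [0,50,0,0,0],
  [0,40,0,0,0],
])

```text
clock: 24.18
eef_pos: [0.4299, 0.2823, 0.2509]
eef_rot: [0.597, 0.802, 0.0, -0.0]
force: [0.6, -0.7, 0.2]
gripper_width: 0.133
grip_force: 30.0
```

Request:
carry_out([
  [0,40,0,0,0],
  [0,0,-50,0,0],
  [0,0,-50,0,0],
  [0,0,-45,0,0],
  [0,0,0,0,40],
  [0,0,0,0,40],
  [0,0,0,0,40],
  [0,0,50,0,40],
  [0,0,50,0,40],
  [0,0,50,0,40],
])

```text
clock: 25.42
eef_pos: [0.4307, 0.3204, 0.2595]
eef_rot: [0.598, 0.802, 0.001, 0.0]
force: [0.3, 1.3, 0.5]
gripper_width: 0.456
grip_force: 0.0
```

Request:
carry_out([
  [0,-50,0,0.17,40],
  [0,-50,0,0.17,40],
  [0,-50,0,0.07,40],
  [0,-50,0,0,40],
  [0,-50,0,0,40],
  [0,-50,0,0,40],
  [2,-50,0,0,40],
  [5,-45,0,0,40],
  [0,0,0,0,40],
])

```text
clock: 26.55
eef_pos: [0.4378, -0.0783, 0.2577]
eef_rot: [0.425, 0.905, 0.001, 0.001]
force: [0.1, 0.6, 0.3]
gripper_width: 0.461
grip_force: 0.0
```

```bash
cat >> h.py <<'E'
def strip(g,thr=14,r=34):
    c=calibration("wrist"); im=snapshot("wrist")[:,:,::-1].copy(); cv2.imwrite("pics/ws.png",im)
    V=im.max(2).astype(int); u,v=proj(c,[*g,.032]).astype(int); print(u,v)
    R=V[max(v-r,0):v+r,u-r:u+r]; m=cv2.morphologyEx((R>np.median(R)+thr).astype(np.uint8),cv2.MORPH_CLOSE,np.ones((3,3)))
    for b in blobs(m,60,2500):
        q=((b[2][0][0]+u-r,b[2][0][1]+max(v-r,0)),b[2][1],b[2][2]); print(b[1],[np.round(x,3) for x in longaxis(c,q,.032)])
E
python3 - <<'E'
from h import *
tcp(); strip((.437,-.076)); strip((.437,-.076),8); cv2.imwrite("pics/t2.png",look())
E
```

```text
t 26.55 tcp [437.8 -78.3 257.7] yaxis 0.694 w 40.1 F [0.1 0.6 0.3]
320 163
321 [array([ 0.434, -0.079,  0.032]), np.float64(-0.849), np.float64(0.065), np.float64(0.014)]
319 164
361 [array([ 0.435, -0.08 ,  0.032]), np.float64(-0.843), np.float64(0.065), np.float64(0.015)]
A 17.3; B 18.7; C 79.8; fA 10.9; fB 62.4; ball 16.7; red 61.4;
```

Request:
carry_out([
  [-3,-1,-50,0.03,40],
  [0,0,-50,0,40],
  [0,0,-50,0,40],
  [0,0,-50,0,40],
  [0,0,-40,0,40],
  [0,0,-20,0,40],
  [0,0,-10,0,40],
  [0,0,0,0,0],
  [0,0,0,0,0],
  [0,0,0,0,0],
  [0,0,0,0,0],
  [0,0,0,0,0],
])

```text
clock: 28.2
eef_pos: [0.435, -0.0755, -0.0134]
eef_rot: [0.408, 0.913, 0.0, 0.0]
force: [-1.5, -0.3, 7.7]
gripper_width: 0.135
grip_force: 30.0
```

Request:
carry_out([
  [0,0,50,0,0],
  [0,0,50,0,0],
  [0,0,50,0,0],
  [0,0,50,0,0],
  [0,20,50,0,0],
  [0,50,10,0,0],
  [0,50,0,0,0],
  [0,50,0,0,0],
  [0,50,0,0,0],
  [0,50,0,0,0],
  [0,50,0,0,0],
  [0,50,0,0,0],
])

```text
clock: 29.7
eef_pos: [0.4343, 0.2958, 0.2461]
eef_rot: [0.408, 0.913, 0.0, -0.0]
force: [0.4, -0.3, -1.1]
gripper_width: 0.135
grip_force: 30.0
```

Request:
carry_out([
  [0,0,-50,0,0],
  [0,0,-50,0,0],
  [0,0,-40,0,0],
  [0,0,0,0,40],
  [0,0,0,0,40],
  [0,0,0,0,40],
  [0,0,50,0,40],
  [0,0,50,0,40],
  [0,0,50,0,55],
])

```text
clock: 30.82
eef_pos: [0.4347, 0.2944, 0.2594]
eef_rot: [0.408, 0.913, 0.001, 0.0]
force: [0.9, 0.9, 0.8]
gripper_width: 0.507
grip_force: 0.0
```

Request:
carry_out([
  [0,-50,0,0.17,55],
  [0,-50,0,0.02,55],
  [30,-50,0,0,55],
  [40,-40,0,0,55],
  [31,-22,0,0,55],
  [0,0,0,0,55],
  [0,0,0,0,55],
])

```text
clock: 31.7
eef_pos: [0.5353, 0.0829, 0.2568]
eef_rot: [0.32, 0.948, 0.0, 0.0]
force: [0.0, -0.5, 0.0]
gripper_width: 0.631
grip_force: 0.0
```

```bash
cat >> h.py <<'E'
def flask():
    c=calibration("wrist"); im=snapshot("wrist")[:,:,::-1].copy(); cv2.imwrite("pics/wf.png",im)
    H,S,V=cv2.split(cv2.cvtColor(im,cv2.COLOR_BGR2HSV))
    br=(H<18)&(S>80)&(V<190)&(V>30)
    for b in blobs(br,200,4000): print("brown",np.round(b[0]),b[1],np.round(b[2][1]),round(b[2][2]),[np.round(x,3) for x in longaxis(c,b[2],.05)])
    w=(S<40)&(V>225)
    for b in blobs(w,60,2000): print("white",np.round(b[0]),b[1],np.round(b[2][1]),np.round(plane(c,*b[0],.064),3))
E
python3 - <<'E'
from h import *
tcp(); flask(); cv2.imwrite("pics/t3.png",look()); c=calibration("wrist"); print(proj(c,[.536,.084,.05]))
E
```

```text
t 31.7 tcp [535.3  82.9 256.8] yaxis 0.92 w 54.9 F [ 0.  -0.5  0. ]
brown [183.  95.] 726 [31. 50.] 1 [array([0.355, 0.   , 0.05 ]), np.float64(-0.813), np.float64(0.061), np.float64(0.039)]
brown [323. 160.] 472 [31. 16.] 90 [array([0.531, 0.091, 0.05 ]), np.float64(-0.647), np.float64(0.042), np.float64(0.022)]
brown [227. 224.] 439 [17. 37.] 13 [array([ 0.523, -0.08 ,  0.05 ]), np.float64(-0.956), np.float64(0.06), np.float64(0.024)]
white [371.  13.] 557 [25. 31.] [0.425 0.238 0.064]
white [408.  22.] 838 [24. 46.] [0.458 0.266 0.064]
white [166.  84.] 242 [18. 15.] [ 0.338 -0.     0.064]
white [324. 183.] 189 [14. 15.] [0.552 0.076 0.064]
white [465. 237.] 637 [15. 43.] [0.736 0.188 0.064]
white [219. 244.] 154 [12. 14.] [ 0.533 -0.096  0.064]
white [273. 331.] 65 [ 7. 12.] [ 0.697 -0.133  0.064]
A 66.3; B 19.4; C 12.7; fA 62.8; fB 11.9; ball 102.0; red 14.5; 
[320.92938712 168.70334641]
```

View pics/wf.png

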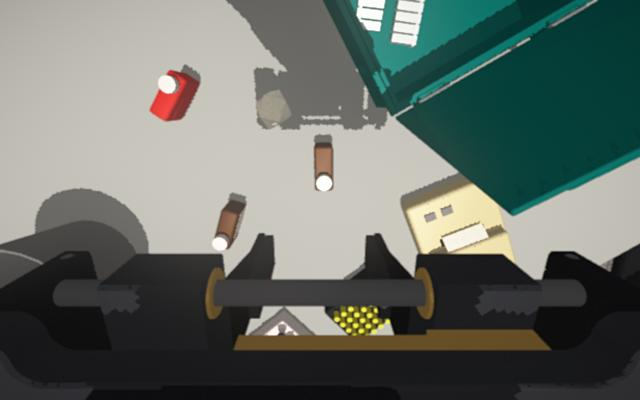

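The wrist view shows strips lying in the tank at (371,13) and (408,22). The target bottle at (323,160), with its cap at (324,183), is aligned with the fingers.

Request:
carry_out([
  [2,3,-50,0,55],
  [0,0,-50,0,55],
  [0,0,-50,0,55],
  [0,0,-50,0,55],
  [0,0,-40,0,55],
  [0,0,-20,0,55],
  [0,0,-8,0,55],
  [0,0,0,0,0],
  [0,0,0,0,0],
  [0,0,0,0,0],
  [0,0,0,0,0],
  [0,0,0,0,0],
])

```text
clock: 33.3
eef_pos: [0.5379, 0.0856, -0.0113]
eef_rot: [0.32, 0.948, 0.0, 0.0]
force: [-1.3, 1.5, 6.7]
gripper_width: 0.289
grip_force: 30.0
```

Request:
carry_out([
  [0,0,50,0,0],
  [0,0,50,0,0],
  [0,0,50,0,0],
  [0,0,50,0,0],
  [-30,0,50,0,0],
  [-40,20,10,0,0],
  [-30,50,0,0,0],
  [0,50,0,0,0],
  [0,50,0,0,0],
  [0,35,0,0,0],
  [0,0,0,0,0],
])

```text
clock: 34.67
eef_pos: [0.4363, 0.2929, 0.2472]
eef_rot: [0.318, 0.948, -0.001, -0.0]
force: [0.7, -0.9, -0.3]
gripper_width: 0.298
grip_force: 30.0
```

Request:
carry_out([
  [0,50,0,0,0],
  [0,0,-50,0,0],
  [0,0,-50,0,0],
  [0,0,-50,0,0],
  [0,0,0,0,50],
  [0,0,0,0,50],
  [0,0,0,0,50],
  [0,0,50,0,50],
  [0,0,50,0,50],
  [0,0,50,0,55],
])

```text
clock: 35.92
eef_pos: [0.4378, 0.3404, 0.2517]
eef_rot: [0.32, 0.947, 0.001, 0.001]
force: [0.5, 0.8, -0.3]
gripper_width: 0.607
grip_force: 0.0
```

Request:
carry_out([
  [0,-50,0,-0.16,55],
  [0,-50,0,-0.15,55],
  [0,-50,0,0,55],
  [0,-50,0,0,55],
  [15,-50,0,0,55],
  [20,-50,0,0,55],
  [20,-50,0,0,55],
  [15,-50,0,0,55],
  [15,-20,0,0,55],
  [0,0,0,0,55],
  [0,0,0,0,55],
])

```text
clock: 37.3
eef_pos: [0.5225, -0.079, 0.2488]
eef_rot: [0.462, 0.887, 0.001, 0.0]
force: [-0.3, 0.5, 0.2]
gripper_width: 0.632
grip_force: 0.0
```

```bash
python3 - <<'E'
from h import *
tcp(); flask(); cv2.imwrite("pics/t4.png",look())
E
```

```text
t 37.3 tcp [522.5 -79.  248.8] yaxis 0.611 w 55.0 F [-0.3  0.5  0.2]
brown [234.  44.] 1227 [32. 60.] 10 [array([ 0.35 , -0.014,  0.05 ]), np.float64(-1.245), np.float64(0.065), np.float64(0.037)]
brown [319. 163.] 502 [33. 17.] 90 [array([ 0.519, -0.076,  0.05 ]), np.float64(-0.96), np.float64(0.045), np.float64(0.023)]
brown [361. 224.] 238 [ 9. 42.] 30 [array([ 0.617, -0.114,  0.05 ]), np.float64(-1.416), np.float64(0.062), np.float64(0.013)]
white [336.  17.] 640 [28. 24.] [0.437 0.074 0.064]
white [591.  96.] 913 [17. 57.] [0.736 0.182 0.064]
white [319. 186.] 183 [15. 14.] [ 0.533 -0.096  0.064]
A 19.7; B 46.3; C 86.9; fA 52.6; fB 63.3; ball 22.7; red 75.2;
```

Request:
carry_out([
  [0,-2,-50,0,55],
  [0,0,-50,0,55],
  [0,0,-50,0,55],
  [0,0,-50,0,55],
  [0,0,-40,0,55],
  [0,0,-20,0,55],
  [0,0,0,0,0],
  [0,0,0,0,0],
  [0,0,0,0,0],
  [0,0,0,0,0],
  [0,0,0,0,0],
])

```text
clock: 38.78
eef_pos: [0.5233, -0.0815, -0.0109]
eef_rot: [0.462, 0.887, 0.001, 0.001]
force: [-0.8, 1.5, 8.0]
gripper_width: 0.296
grip_force: 30.0
```

Request:
carry_out([
  [0,0,50,0,0],
  [0,0,50,0,0],
  [0,0,50,0,0],
  [0,0,50,0,0],
  [-30,10,50,0,0],
  [-40,50,10,0,0],
  [-20,50,0,0,0],
  [0,50,0,0,0],
  [0,50,0,0,0],
  [0,50,0,0,0],
  [0,50,0,0,0],
  [0,40,0,0,0],
])

```text
clock: 40.28
eef_pos: [0.4334, 0.2685, 0.2478]
eef_rot: [0.462, 0.887, 0.0, -0.0]
force: [-0.1, 0.9, -0.5]
gripper_width: 0.296
grip_force: 30.0
```

Request:
carry_out([
  [0,5,0,0,0],
  [0,0,-50,0,0],
  [0,0,-50,0,0],
  [0,0,-50,0,0],
  [0,0,0,0,50],
  [0,0,0,0,50],
  [0,0,0,0,50],
  [0,0,50,0,50],
  [0,0,50,0,50],
  [0,0,50,0,80],
])

```text
clock: 41.52
eef_pos: [0.4342, 0.2715, 0.2512]
eef_rot: [0.462, 0.887, 0.001, 0.0]
force: [0.5, -0.5, -0.7]
gripper_width: 0.623
grip_force: 0.0
```

Request:
carry_out([
  [0,-50,0,0,80],
  [0,-50,0,0,80],
  [0,-50,0,0,80],
  [4,-42,0,0,80],
  [0,0,0,0,80],
  [0,0,0,0,80],
])

```text
clock: 42.28
eef_pos: [0.4381, 0.0801, 0.2488]
eef_rot: [0.462, 0.887, 0.001, 0.0]
force: [-0.7, -0.7, -0.6]
gripper_width: 0.915
grip_force: 0.0
```

```bash
python3 - <<'E'
from h import *
tcp(); c=calibration("wrist"); im=snapshot("wrist")[:,:,::-1].copy(); t=snapshot("top")[:,:,::-1]
sc=snapshot("scene")[:,:,::-1]
cv2.imwrite("pics/w9.png",np.vstack([np.hstack([im[0:300,170:570]]),np.hstack([sc[200:350,360:460].repeat(2,0).repeat(2,1),sc[230:380,400:500].repeat(2,0).repeat(2,1)])]))
print(proj(c,[.437,.08,.02]))
E
```

```text
t 42.27 tcp [438.1  80.1 248.8] yaxis 0.61 w 79.6 F [-0.7 -0.7 -0.6]
[319.12604788 164.42342374]
```

View pics/w9.png

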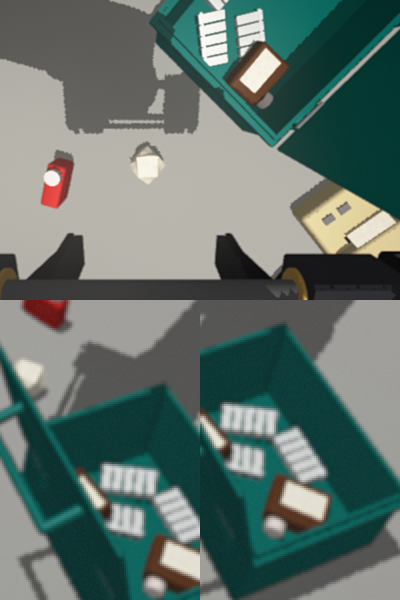

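The picture shows three strips and two bottles in the tank, and the ball at full-frame (317,163), against a prediction of (319,164). I'll grasp the ball and take it to the bin.

Request:
carry_out([
  [-1,1,-50,0,80],
  [0,0,-50,0,80],
  [0,0,-50,0,80],
  [0,0,-50,0,80],
  [0,0,-40,0,80],
  [0,0,-20,0,80],
  [0,0,0,0,0],
  [0,0,0,0,0],
  [0,0,0,0,0],
  [0,0,0,0,0],
  [0,0,0,0,0],
  [0,0,0,0,0],
])

```text
clock: 43.92
eef_pos: [0.4374, 0.081, -0.0116]
eef_rot: [0.462, 0.887, 0.001, 0.0]
force: [-1.3, 0.5, 6.8]
gripper_width: 0.532
grip_force: 30.0
```

Request:
carry_out([
  [0,0,50,0,0],
  [0,0,50,0,0],
  [0,0,50,0,0],
  [0,0,50,0,0],
  [0,-30,50,0,0],
  [0,-50,10,0,0],
  [0,-50,0,0,0],
  [0,-50,0,0,0],
  [0,-50,0,0,0],
  [0,-50,0,0,0],
  [0,-50,0,0,0],
  [0,-50,0,0,0],
])

```text
clock: 45.42
eef_pos: [0.4359, -0.2866, 0.2483]
eef_rot: [0.462, 0.887, 0.004, -0.002]
force: [-0.0, 0.5, 0.3]
gripper_width: 0.534
grip_force: 30.0
```

```bash
python3 - <<'E'
from h import *
s=tcp(); print(s["grip_force"]); im=cv2.imread("pics/top0.png"); c=calibration("top")
# rim ellipse: dark interior/bin vs bench in first frame
g=cv2.cvtColor(im,cv2.COLOR_BGR2GRAY)[195:290,380:475]
e=cv2.HoughCircles(cv2.GaussianBlur(g,(5,5),0),cv2.HOUGH_GRADIENT,1,20,param1=80,param2=12,minRadius=24,maxRadius=36)
for q in e[0][:4]: print(q,np.round(plane(c,q[0]+380,q[1]+195,.14),3), "r mm",np.round(1000*np.linalg.norm(plane(c,q[0]+380,q[1]+195,.14)-plane(c,q[0]+380+q[2],q[1]+195,.14))))
E
```

```text
t 45.42 tcp [ 435.9 -286.6  248.3] yaxis 0.61 w 46.4 F [-0.   0.5  0.3]
30.003399029374123
[48.5 45.5 30.3] [ 0.44  -0.318  0.14 ] r mm 88.0
[27.5  54.5  24.35] [ 0.412 -0.257  0.14 ] r mm 71.0
```

Request:
carry_out([
  [3,-20,0,0,0],
  [0,0,-50,0,0],
  [0,0,-50,0,0],
  [0,0,-35,0,0],
  [0,0,0,0,0],
  [0,0,0,0,80],
  [0,0,0,0,80],
  [0,0,0,0,80],
  [0,0,50,0,80],
  [0,0,50,0,80],
  [0,0,50,0,60],
])

```text
clock: 46.8
eef_pos: [0.4386, -0.3055, 0.2641]
eef_rot: [0.463, 0.886, 0.001, -0.003]
force: [0.3, -0.2, 0.1]
gripper_width: 0.865
grip_force: 0.0
```

Request:
carry_out([
  [0,50,20,0,30],
  [0,50,20,0,30],
  [0,50,20,0,30],
  [0,50,20,0,30],
  [0,0,0,0,30],
  [0,0,0,0,30],
])

```text
clock: 47.55
eef_pos: [0.4377, -0.117, 0.3385]
eef_rot: [0.463, 0.887, 0.002, -0.005]
force: [0.8, -0.3, -0.2]
gripper_width: 0.353
grip_force: 0.0
```

```bash
python3 - <<'E'
from h import *
tcp(); c=calibration("top"); im=snapshot("top")[:,:,::-1].copy(); cv2.imwrite("pics/t5.png",im); r=cv2.imread("pics/top0.png")
d=(im.astype(int)-r).max(2); m=d>35; m[:200]=0;m[285:]=0;m[:,:385]=0;m[:,475:]=0
for b in blobs(m,15,2000): print("bin new",np.round(b[0]),b[1],np.round(plane(c,*b[0],.025),3))
# any pale thing left on open bench
h=cv2.cvtColor(im,cv2.COLOR_BGR2HSV); m=(h[...,2]>165); m[:165]=0;m[300:]=0;m[:,:262]=0
for b in blobs(m,8,600): print("pale",np.round(b[0]),b[1],np.round(plane(c,*b[0],.02),3))
E
```

```text
t 47.55 tcp [ 437.7 -117.   338.5] yaxis 0.609 w 30.7 F [ 0.8 -0.3 -0.2]
bin new [414. 219.] 107 [ 0.514 -0.3    0.025]
bin new [430. 220.] 191 [ 0.512 -0.351  0.025]
bin new [399. 262.] 207 [ 0.374 -0.251  0.025]
pale [272. 166.] 26 [0.677 0.162 0.02 ]
```

The ball is released. Now I'll go behind the open lid, fingers shut and turned along the hinge, ready to push the bar forward.

Request:
carry_out([
  [24,45,15,0.17,0],
  [24,45,15,0.17,0],
  [24,45,0,0.17,0],
  [24,45,0,0.17,0],
  [24,45,0,0.14,0],
  [24,45,0,0,0],
  [24,45,0,0,0],
  [24,45,0,0,0],
  [25,44,0,0,0],
  [0,0,0,0,0],
  [0,0,0,0,0],
])

```text
clock: 48.98
eef_pos: [0.6555, 0.2861, 0.3681]
eef_rot: [0.072, 0.997, -0.002, -0.005]
force: [-0.7, -1.0, -0.5]
gripper_width: 0.005
grip_force: 0.0
```

```bash
python3 - <<'E'
from h import *
tcp(); c=calibration("top"); im=snapshot("top")[:,:,::-1].copy(); cv2.imwrite("pics/t6.png",im); r=cv2.imread("pics/top0.png")
d=np.abs(im.astype(int)-r).max(2); m=d>25; m[:200]=0;m[285:]=0;m[:,:385]=0;m[:,475:]=0
for b in blobs(m,10,2000): print("bin new",np.round(b[0]),b[1],np.round(b[2][1]),np.round(plane(c,*b[0],.025),3), im[int(b[0][1]),int(b[0][0])])
d=d.copy(); d[:,:262]=0; d[:165]=0; d[300:]=0
for b in blobs(d>25,10,3000): print("change",np.round(b[0]),b[1])
E
```

```text
t 48.98 tcp [655.5 286.1 368.1] yaxis 1.427 w 0.5 F [-0.7 -1.  -0.5]
bin new [407. 239.] 196 [17. 15.] [ 0.448 -0.28   0.025] [218 229 229]
change [272. 166.] 30
change [625. 206.] 30
change [633. 226.] 124
change [407. 239.] 196
change [294. 240.] 62
change [608. 293.] 162
change [601. 290.] 14
change [622. 296.] 24
```

The top view shows the ball in the bin at (407,239), which puts it about 39 mm from the bin's centre. Next I'll lower behind the bar and push.

Request:
carry_out([
  [0,0,-40,0,0],
  [0,0,-40,0,0],
  [0,0,-40,0,0],
  [0,0,-30,0,0],
  [0,0,-13,0,0],
  [0,0,0,0,0],
])

```text
clock: 49.78
eef_pos: [0.6546, 0.2872, 0.206]
eef_rot: [0.071, 0.997, -0.0, -0.005]
force: [1.4, -0.3, 0.4]
gripper_width: 0.008
grip_force: 0.0
```

Request:
carry_out([
  [-10,1.3,0,0,0],
  [-10,1.3,0,0,0],
  [-10,1.3,3,0,0],
  [-10,1.3,3,0,0],
  [-10,1.3,3,0,0],
  [-10,1.3,3,0,0],
  [-10,1.3,3,0,0],
])

```text
clock: 50.65
eef_pos: [0.584, 0.2971, 0.2206]
eef_rot: [0.071, 0.997, -0.001, -0.005]
force: [0.4, 0.2, 0.7]
gripper_width: 0.004
grip_force: 0.1
```

Request:
carry_out([
  [-10,1.3,2,0,0],
  [-10,1.3,1,0,0],
  [-10,1.3,0,0,0],
  [0,0,0,0,0],
  [0,0,0,0,0],
  [0,0,0,0,0],
  [0,0,0,0,0],
  [0,0,0,0,0],
])

```text
clock: 51.65
eef_pos: [0.5549, 0.3007, 0.2234]
eef_rot: [0.071, 0.997, -0.001, -0.005]
force: [-0.6, -0.8, -0.0]
gripper_width: 0.002
grip_force: 0.0
```

```bash
python3 - <<'E'
from h import *
tcp(); im=snapshot("scene")[:,:,::-1].copy(); cv2.imwrite("pics/s9.png",im); r=cv2.imread("pics/scene0.png")
d=np.abs(im.astype(int)-r).max(2); m=np.zeros((400,640),np.uint8); cv2.fillPoly(m,[np.int32([proj(calibration("scene"),[.4517+a*.9916+b*.1296,.3134-a*.1296+b*.9916,.125]) for a,b in [(-.08,-.1),(.08,-.1),(.08,.1),(-.08,.1)]])],1)
H,S,V=cv2.split(cv2.cvtColor(im,cv2.COLOR_BGR2HSV))
print("lid area diff",np.percentile(d[m>0],[25,50,75,90]),"teal frac",((H>75)&(H<100)&(S>100))[m>0].mean())
E
```

```text
t 51.65 tcp [554.9 300.7 223.4] yaxis 1.429 w 0.2 F [-0.6 -0.8 -0. ]
lid area diff [32. 34. 42. 60.] teal frac 0.6961952620244077
```

No contact force is left. I'll retreat upward and use the last picture to check.

Request:
carry_out([
  [0,0,50,0,0],
  [0,0,50,0,0],
  [0,-40,20,0,0],
  [0,-50,0,0,0],
  [0,-50,0,0,0],
  [0,-50,0,0,0],
  [0,-50,0,0,0],
  [0,-50,0,0,0],
  [0,0,0,0,0],
  [0,0,0,0,0],
])

```text
clock: 52.95
eef_pos: [0.5548, 0.0114, 0.3435]
eef_rot: [0.071, 0.997, -0.0, -0.005]
force: [0.7, -0.2, -0.2]
gripper_width: 0.006
grip_force: 0.0
```

```bash
python3 - <<'E'
from h import *
tcp(); a=snapshot("top")[:,:,::-1]; s=snapshot("scene")[:,:,::-1]
cv2.imwrite("pics/fin.png",np.hstack([cv2.resize(a[110:290,160:480],(450,253))[:253],cv2.resize(s[100:380,230:520],(262,253))]))
c=calibration("scene"); H,S,V=cv2.split(cv2.cvtColor(np.ascontiguousarray(s),cv2.COLOR_BGR2HSV))
r=cv2.imread("pics/scene0.png").astype(int); print("lid region diff",np.abs(s[250:370,375:500].astype(int)-r[250:370,375:500]).max(2).mean())
E
```

```text
t 52.95 tcp [554.8  11.4 343.5] yaxis 1.429 w 0.5 F [ 0.7 -0.2 -0.2]
lid region diff 6.177333333333333
```

View pics/fin.png

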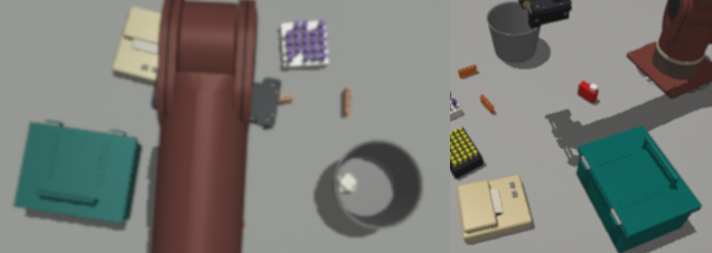

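The lid is shut, the ball lies in the bin at (347,183), and only the orange and red look-alikes remain on the bench. I'll hand the job in.

```bash
python3 -c "
from bench import *
print(finish_job())"
```

```text
the job is handed in; nothing more can be done
None
```

I handed the job in at about 53 s: three strips and two bottles are in the tank with its lid shut, and the one paper ball is in the bin. The orange and red look-alikes, tube rack, tip box and printer were left alone. The final picture confirmed the lid and the ball, but `finish_job()` returned no verdict.

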